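# Press the bushing home in a link arm

### The arm

A 6-joint arm with a two-finger parallel gripper is mounted at the origin on the work surface. World frame = base frame: x ahead of the robot, y to its left, z up, the work surface at z = 0. Lengths are in m, angles in degrees, forces in N, time in s.
With the tool pointing down it reaches from about 0.25 to 0.725 m from the base axis. Payload 9.7 kg.
Tool frame: the origin (TCP) lies midway between the tips of the shut fingers; the grasp point (between the pads) lies 19 mm behind it; x points along the fingers, y is the direction in which the jaws open and shut, and the axes are right-handed (so a half turn about x gives the same grasp; the last joint's range is limited). The gripper opens to 85 mm and grips with 20 to 120 N. Pads are 22 mm wide; open, the fingers measure 114 mm over their backs; the gripper's body (76 mm by 85 mm) begins 54 mm behind the grasp point. The pads swing forward as they close: fully open they stand 13 mm farther back than shut.
Start: joints at [-71.963, 4.979, 10.078, 95.1, 0, 90], TCP at [0.17, -0.523, 0.231] pointing down, gripper open.
Joint ranges: [-179.16, 179.16], [-48.56, 103.87], [-65.8, 70.77], [-126.05, 130.52], [-82.76, 87.17], [-180, 180]. Speed limits (degrees/s): [127.2, 127.2, 147.25, 180, 180, 180].

### API

Orientations are given as [roll, pitch, yaw] about the fixed x, y, z axes, in that order (R = Rz(yaw) Ry(pitch) Rx(roll)).
In Python, from workcell import bot, cams gives the robot as it stands.
- The arm moves only by the tool apply_moves, never from a script. Its argument "commands" is a list of rows, each a list of 5 numbers: the shift along the tool's x, y, z in m, then the turn about the tool's x in rad, then the opening, from -1 (shut) to 1 (fully open). In form: [[tx, ty, tz, roll, hand], ...]. A call has 1 to 12 rows; each row is the pose to reach, as a shift and turn from the pose measured when the call began, along the tool's axes at that moment; what a row does not reach only later rows make up. A row lasts 1/10 s, in which the tool goes at most 50 mm and 8.59 degrees, less where a joint would pass 70% of its speed; a pose out of reach is approached as far as the arm can. A call with a gripper value outside its range is refused whole. The fingers move at their own pace and stop on an object; "newtons" is the grip in N (left out, the last holds). Time passes only in rows, so rows that repeat a pose let the fingers close. It gives the time, the measured TCP pose, the force and the opening at its end, in the units of the state.
- bot.get_obs(): the state, without advancing time (a new reading comes with each control period).
- cams.camera(name): name is "scene" or "top" or "wrist"; returns a dict with "frame" (400x640x3 uint8, blue, green, red), "depth" (400x640 float32, m along the optical axis (not along the pixel's ray), 0 where there is no reading), "camera_matrix" (3x3 intrinsics, pixels), "R" (3x3) and "t" (3): a world point X has camera coordinates R X + t; the wrist camera has in their place "mount" (4x4, takes a point from camera to tool coordinates, whose origin is the TCP and whose axes are the tool frame's). Camera axes: x right, y down, z forward; pixel columns grow to the right and rows downward; lengths in m; the calibration is good to about 2 mm. The wrist camera is an equidistant fisheye: a pixel r from the principal point sees the ray r / f radians off the axis. A picture is of the moment at which its call begins: read the wrist's pose just before it.
- bot.job_done(): hands the job in, once; it reports no verdict.
Trained networks look in the newest picture that a camera, given by its name, has taken for a name from the list of things; names that differ only in an ending like _2 or _b are one class to them, and where a whole thing is asked for, a point or a joint stands for the part that bears it (a point fixed in the world has none). Each returns a list of dicts, best first, with "confidence" (0 to 1); they miss things now and then, are a little off and sometimes report something else, mostly with a low value. They report only what shows in the picture. A call takes as long as a camera call. They do not tell look-alikes from the thing itself.
- cams.spot_in(name, camera): "rect" ([left, top, right, bottom] in pixels, round what is visible of it).
The state is a dict: "time": time; "q": joint angles; "qd": joint speeds; "joint_efforts": joint torques, N m; "ee_pos": TCP position; "tcp_rot": TCP orientation; "wrist_force": force on the tool from outside, world axes, zero at the start; "torque": the same for the moment, N m; "opening": finger opening in m.
Only numpy, scipy, OpenCV 4.12 (cv2) and the standard library are available. Lean on these libraries where they do the work, as an engineer would, in place of code of your own. Each camera call takes 0.05 s, during which the arm holds its last target. There are 200 camera calls.

### The job

Slide the aluminium link arm, bushing end first, along the channel of the small arch press until it meets the stop, so that its half-fitted brass bushing is under the ram, and let go of it. Push the knob down until the ram foot just rests on the bushing (the soft first stop), pause there for about half a second before the bushing starts to move, then press on through the stiff fit until the flange sits fully down on the link, bear on the knob there with about 20 N (never over 30 N) for half a second to make sure of it, and let the ram spring right back up. Leave the link in the press and everything else on the bench where it is.

Things in the scene. Friction and masses are not known exactly. Their poses are not given: they have to be found in the camera images.
- link: Aluminium link arm lying flat, 40 mm wide, 20 mm thick, 155 mm long, both ends rounded (radius 20 mm), 0.3 kg. Origin: on its underside below the centre of the brass bushing. x runs along the bar to the bushing end (20 mm ahead of the origin; the tail is 135 mm behind it), z up. The brass bushing's flange is 28 mm across, 3 mm thick; the tail has a plain hole. Sliding takes 2 to 5 N.
- link_hold (a point): Middle of the link's upper face, 95 mm behind its origin: a good place to hold it across its 40 mm width, where the gripper stays clear of the press.
- press: Arch press fixed to the bench. Origin: on the bench below the ram axis; x runs along the channel to the stop, z up. Steel rails 16 mm high, 44 mm apart, from x = -25 to 20 mm; the link lies between them on the bench. Stop bar 16 mm high at x = 20 mm: when home, the link's origin is at this origin, x axes alike, up to 2 mm off sideways. The raised ram foot, 30 mm across, hangs 38 mm above the bench.
- channel_mouth (a point): Middle of the channel's open mouth, on the bench, 62 mm before the press origin; the rails flare to about 68 mm apart here and narrow to 44 mm over the next 37 mm. The link must go in low, sliding on the bench, to pass under the ram foot.
- head_top (a point): Centre of the cross-head's top, 88 mm above the bench on the ram axis; the cross-head is 36 mm in x, 116 mm in y, 26 mm thick, on columns at y = -47 and 47 mm. Above it is the ram's black round knob, 44 mm across, flat on top. The knob is on a thread: with the ram up its top is anywhere from 43 to 57 mm above this point, to be found by touch. It does not shift when pressed.
- ram (a joint): Downward travel of ram and knob: 0 up, at most 20 mm. A return spring resists with 2.5 N at the start and 4 N at 15 mm. With the link home the foot meets the bushing flange after 7 to 9 mm (first stop); the flange is fully seated at 15 mm (second stop, rigid).
- bushing (a joint): How far the bushing is pushed into the link: starts at 0 to 2 mm; 8 mm is fully seated, flange flat on the link. Flange top: 31 mm above the bench at 0, 23 mm seated. A tight fit: it moves only above about 9 N on the flange (about 12 N on the knob), resists the same all the way, and stays where it is left. More than 32 N on it spoils it; the return spring takes the first 4 N of the push.
- bearing: Bystander: steel bearing ring, 38 mm across and 12 mm high, flat on the bench; origin at the centre of its underside.
- spanner: Bystander: flat steel spanner 160 mm long, lying on the left; origin at the middle of its underside.
- driver: Bystander: screwdriver lying on the right; origin at the middle of its underside.
- spraycan: Bystander: upright can, 56 mm across and 150 mm high; origin at the centre of its base.
- jar: Bystander: clear jar, 64 mm across and 75 mm high; origin at the centre of its base.
Things that resemble listed ones, but are neither listed nor needed, are in the scene too. Of the things that look like the link, take the one that is farthest to the robot's left at the start. Leave any orange look-alike of the press alone.

How it is judged:
By the outcome, as a careful person would: the job done as asked, in the order asked, and still so for the second after the job is handed in, with the robot touching nothing.
It also fails if it takes over 69 s, if anything falls off the work surface, if the arm or the gripper's body presses on something with over 40 N, if the wrist force passes 120 N, or if a joint passes its speed limit or range.

## Working session

There is one attempt and no reset: what is moved stays moved. The work goes in short steps, Python scripts to look and compute and a tool call to move; the robot and the scene stay as the last step left them, time stands still between calls to the robot, and variables do not carry over. Pictures are saved under pics/ and viewed, about 8 in all and at most 12, crops included, and the job is handed in when it is done.

Besides the shell and the picture viewer there is one more tool, called after "Emit:" as name([rows], argument=value, ...), one row to a line, values as JSON. apply_moves: Moves the arm, as the interface text tells. Its arguments: {"type":"object","properties":{"commands":{"type":"array"},"newtons":{"type":"number"}},"required":["commands"]}

```bash
mkdir -p pics; ls
cat > h.py <<'E'
import numpy as np, cv2
from workcell import bot, cams
def world(c,u,v,z=None):
    K=c["camera_matrix"];ray=np.linalg.inv(K)@np.array([u,v,1.])
    R=c["R"];t=c["t"];o=-R.T@t;d=R.T@ray
    if z is None: s=np.median([x for x in c["depth"][int(v)-1:int(v)+2,int(u)-1:int(u)+2].ravel() if x>0] or [0])
    else: s=(z-o[2])/d[2]
    return o+s*d
def pts(c):
    K=c["camera_matrix"];h,w=c["depth"].shape
    u,v=np.meshgrid(np.arange(w),np.arange(h));d=c["depth"]
    P=np.stack([(u-K[0,2])/K[0,0]*d,(v-K[1,2])/K[1,1]*d,d],-1)
    return (P-c["t"])@c["R"]
E
python3 - <<'E'
from h import *
o=bot.get_obs();print({k:np.round(v,3) for k,v in o.items()})
ims=[]
for n in("top","scene"):
    c=cams.camera(n);cv2.imwrite(f"pics/{n}0.png",c["frame"]);np.savez(f"{n}0.npz",**c)
    for k in("link","press","ram","bushing","bearing"):
        for d in cams.spot_in(k,n)[:4]: 
            r=d["rect"];print(n,k,np.round(r),round(d["confidence"],2),np.round(world(c,(r[0]+r[2])/2,(r[1]+r[3])/2,0.02),3))
E
```

```text
pics
{'time': np.float64(0.0), 'q': array([-7.1965e+01,  5.0100e+00,  1.0033e+01,  9.5099e+01,  1.0000e-03,
        9.0003e+01]), 'qd': array([-0.111,  0.033, -0.015, -0.015, -0.118,  0.032]), 'joint_efforts': array([-1.0000e-03, -5.2038e+01,  4.6481e+01,  1.6000e-02, -0.0000e+00,
       -0.0000e+00]), 'ee_pos': array([ 0.17 , -0.523,  0.231]), 'tcp_rot': array([-90.964,  89.923, 107.069]), 'wrist_force': array([-0.074,  0.383,  0.121]), 'torque': array([ 0.   , -0.023, -0.017]), 'opening': np.float64(0.085)}
top link [372. 265. 404. 321.] 0.89 [ 0.303 -0.202  0.02 ]
top link [168. 148. 200. 179.] 0.66 [0.659 0.35  0.02 ]
top link [256. 162. 278. 219.] 0.56 [0.584 0.123 0.02 ]
top press [253. 161. 280. 218.] 0.74 [0.585 0.124 0.02 ]
top press [166. 152. 200. 181.] 0.74 [0.652 0.354 0.02 ]
top press [354. 161. 402. 196.] 0.73 [ 0.613 -0.181  0.02 ]
top ram [375. 159. 394. 175.] 0.83 [ 0.646 -0.199  0.02 ]
top ram [299. 271. 319. 290.] 0.79 [0.338 0.011 0.02 ]
top bushing [354. 160. 407. 202.] 0.72 [ 0.607 -0.187  0.02 ]
top bushing [392. 271. 400. 279.] 0.5 [ 0.352 -0.225  0.02 ]
top bushing [268. 163. 275. 169.] 0.42 [0.65  0.112 0.02 ]
scene link [353. 202. 384. 248.] 0.85 [0.606 0.118 0.02 ]
scene link [207. 179. 226. 215.] 0.64 [ 0.317 -0.203  0.02 ]
scene press [229. 225. 294. 291.] 0.94 [ 0.602 -0.166  0.02 ]
scene press [270. 149. 320. 205.] 0.76 [0.319 0.037 0.02 ]
scene ram [245. 222. 264. 266.] 0.93 [ 0.551 -0.166  0.02 ]
scene ram [284. 148. 295. 183.] 0.75 [0.249 0.047 0.02 ]
scene ram [336. 258. 349. 272.] 0.57 [ 0.701 -0.008  0.02 ]
scene bushing [208. 201. 217. 209.] 0.61 [ 0.349 -0.221  0.02 ]
scene bearing [336. 256. 352. 274.] 0.58 [ 0.701 -0.005  0.02 ]
```

View pics/top0.png

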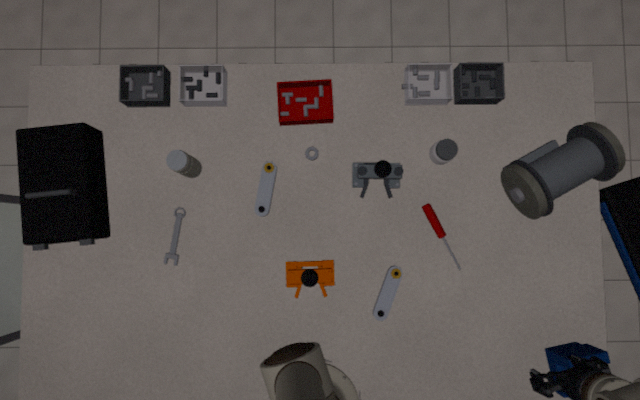

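View pics/scene0.png

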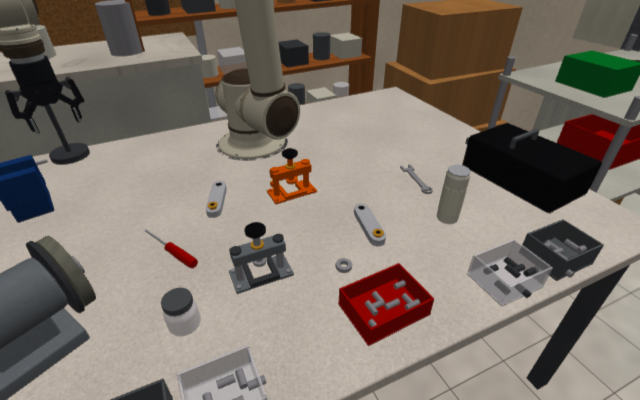

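The top view shows two link-like bars: one at (265,190), y≈+0.12, and one at (388,292), y≈-0.20. The left one, (265,190), fits "farthest left". The grey press is at (378,175) with its flared mouth towards the robot, and the orange look-alike is at (310,275).

Run:
```python
from h import *
a=cv2.imread("pics/top0.png")[140:230,240:420];a=cv2.resize(a,None,fx=4.4,fy=4.4,interpolation=cv2.INTER_CUBIC)
cv2.imwrite("pics/crop1.png",a)
for n in("top","scene"):
    c=dict(np.load(f"{n}0.npz"));P=pts(c);ok=c["depth"]>0
    def sel(x0,x1,y0,y1,z0,z1):
        m=ok&(P[...,0]>x0)&(P[...,0]<x1)&(P[...,1]>y0)&(P[...,1]<y1)&(P[...,2]>z0)&(P[...,2]<z1);return P[m]
    bg=sel(.45,.7,.0,.06,-.03,.03);print(n,"table z",np.median(bg[:,2]))
    for nm,q in(("link",sel(.48,.7,.07,.18,.012,.028)),("head",sel(.5,.75,-.27,-.08,.08,.096)),("knob",sel(.5,.75,-.27,-.08,.12,.155)),("rails",sel(.45,.75,-.27,-.08,.011,.02))):
        if len(q)<4: print(nm,len(q));continue
        r=cv2.minAreaRect((q[:,:2]*1000).astype(np.float32));print(n,nm,len(q),np.round(r[0],1),np.round(r[1],1),round(r[2],1),np.round(np.median(q,0),4))
```

```text
top table z -6.877607428092243e-05
top link 739 [588.9 127.8] [ 40.6 153. ] 79.3 [0.5848 0.1289 0.0199]
top head 420 [ 624.5 -177.7] [117.3  34.9] 89.5 [ 0.6221 -0.1592  0.0884]
top knob 243 [ 624.7 -178.2] [42.5 42.8] 44.2 [ 0.6241 -0.1772  0.1371]
top rails 200 [ 610.6 -174.9] [123.6  95. ] 89.6 [ 0.5977 -0.1534  0.015 ]
scene table z -0.0014304594052513692
scene link 597 [591.6 128.2] [ 41.9 154.3] 80.0 [0.5965 0.1245 0.0186]
scene head 715 [ 628.4 -177.4] [117.1  37.9] 88.8 [ 0.6351 -0.1822  0.087 ]
scene knob 282 [ 628.1 -177.7] [42.9 42.5] 74.3 [ 0.6346 -0.1792  0.1358]
scene rails 423 [ 630.1 -177.5] [122.1  66.2] 89.2 [ 0.6449 -0.1823  0.0144]
```

View pics/crop1.png

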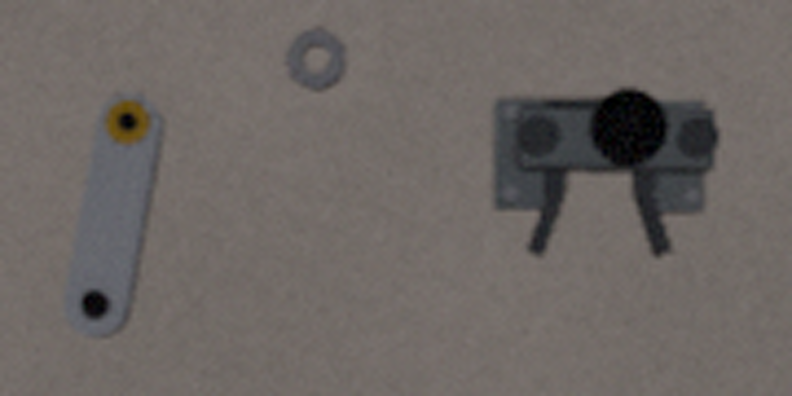

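The crop confirms the choice. The left link is at crop (115,215), with its bushing end at (128,120) pointing away from the robot. The grey press has its flared mouth facing the robot, around crop (600,250). From the two cameras, the link hold point is ≈(0.553,0.135) at yaw≈-10.4°, and the press origin is ≈(0.6265,-0.1777) at yaw≈-0.7°.

```bash
cat >> h.py <<'E'
from scipy.spatial.transform import Rotation as Ro
def go(x,y,z,yaw):
    "tool shift and turn from now to a world target with jaw (tool y) across a bar of heading yaw"
    o=bot.get_obs();R=Ro.from_euler("xyz",o["tcp_rot"],degrees=True).as_matrix()
    d=R.T@(np.array([x,y,z])-o["ee_pos"])
    cur=np.degrees(np.arctan2(R[1,1],R[0,1]));e=(yaw+90-cur+90)%180-90   # world ccw turn
    print("t",round(float(o["time"]),2),"pos",np.round(o["ee_pos"],4),"tooly heading",round(cur,2),"q6",round(o["q"][5],1))
    print("R",np.round(R,3).tolist());print("shift",np.round(d,4),"roll",round(-np.radians(e),4),"deg",round(-e,2),"F",np.round(o["wrist_force"],1),"open",round(float(o["opening"]),4))
E
python3 - <<'E'
from h import *
go(.553,.135,.231,-10.4)
E
```

```text
t 0.6 pos [ 0.1703 -0.523   0.2313] tooly heading -71.97 q6 90.0
R [[-0.0, 0.31, -0.951], [0.0, -0.951, -0.31], [-1.0, -0.0, 0.0]]
shift [ 3.000e-04 -5.071e-01 -5.676e-01] roll 0.4963 deg 28.43 F [0.5 0.3 0.5] open 0.0853
```

Emit:
apply_moves([
  [0, -0.507, -0.568, 0.496, 1],
  [0, -0.507, -0.568, 0.496, 1],
  [0, -0.507, -0.568, 0.496, 1],
  [0, -0.507, -0.568, 0.496, 1],
  [0, -0.507, -0.568, 0.496, 1],
  [0, -0.507, -0.568, 0.496, 1],
  [0, -0.507, -0.568, 0.496, 1],
  [0, -0.507, -0.568, 0.496, 1],
  [0, -0.507, -0.568, 0.496, 1],
  [0, -0.507, -0.568, 0.496, 1],
  [0, -0.507, -0.568, 0.496, 1],
  [0, -0.507, -0.568, 0.496, 1],
], newtons=40)

```text
time: 1.8
ee_pos: [0.4616, -0.0548, 0.2316]
tcp_rot: [-90.5, 88.5, 82.0]
wrist_force: [-0.1, -0.5, -0.3]
opening: 0.0855
```

Run:
```python
from h import *
go(.553,.135,.10,-10.4)
```

```text
t 1.8 pos [ 0.4616 -0.0548  0.2316] tooly heading -97.56 q6 179.9
R [[0.004, -0.131, -0.991], [0.025, -0.991, 0.131], [-1.0, -0.025, -0.0]]
shift [ 0.1366 -0.1968 -0.0656] roll 0.0496 deg 2.84 F [-0.1 -0.5 -0.3] open 0.0855
```

Joint 6 is at its limit with this grasp turn, so I'll use the equivalent half-turned grasp.

Emit:
apply_moves([
  [0, -0.05, -0.05, -0.8, 1],
  [0, -0.1, -0.066, -1.5, 1],
  [0, -0.15, -0.066, -2.2, 1],
  [0, -0.197, -0.066, -2.8, 1],
  [0, -0.197, -0.066, -3.09, 1],
  [0, -0.197, -0.066, -3.09, 1],
  [0, -0.197, -0.066, -3.09, 1],
  [0, -0.197, -0.066, -3.09, 1],
  [0, -0.197, -0.066, -3.09, 1],
  [0, -0.197, -0.066, -3.09, 1],
  [0, -0.197, -0.066, -3.09, 1],
  [0, -0.197, -0.066, -3.09, 1],
])

```text
time: 3.0
ee_pos: [0.5529, 0.1318, 0.2366]
tcp_rot: [166.2, 88.6, 81.8]
wrist_force: [-0.4, 0.1, 0.7]
opening: 0.0853
```

Run:
```python
from h import *
go(.553,.135,.10,-10.4);print(np.round(bot.get_obs()["q"],2))
```

```text
t 3.0 pos [0.5529 0.1318 0.2366] tooly heading 5.55 q6 97.2
R [[0.004, 0.995, 0.097], [0.025, 0.097, -0.995], [-1.0, 0.006, -0.024]]
shift [ 1.366e-01 -4.000e-04  1.000e-04] roll -1.2924 deg -74.05 F [-0.4  0.1  0.7] open 0.0853
[12.73  7.13 12.99 95.35  1.33 97.19]
```

Emit:
apply_moves([
  [0.03, 0, 0, -1.292, 1],
  [0.06, 0, 0, -1.292, 1],
  [0.09, 0, 0, -1.292, 1],
  [0.12, 0, 0, -1.292, 1],
  [0.13, 0, 0, -1.292, 1],
  [0.14, 0, 0, -1.292, 1],
  [0.15, 0, 0, -1.292, 1],
  [0.16, 0, 0, -1.292, 1],
  [0.17, 0, 0, -1.292, 1],
  [0.17, 0, 0, -1.292, 1],
  [0.17, 0, 0, -1.292, 1],
])

```text
time: 4.1
ee_pos: [0.5535, 0.1359, 0.0668]
tcp_rot: [92.7, 88.6, 82.1]
wrist_force: [-0.7, -0.0, 0.7]
opening: 0.0856
```

Run:
```python
from h import *
go(.553,.135,.004,-10.4);o=bot.get_obs()
c=cams.camera("wrist");cv2.imwrite("pics/w1.png",c["frame"]);np.savez("w1.npz",**c,ee=o["ee_pos"],rot=o["tcp_rot"])
print(c["mount"].round(3).tolist(),c["camera_matrix"])
```

```text
t 4.1 pos [0.5535 0.1359 0.0668] tooly heading 79.41 q6 23.7
R [[0.003, 0.184, 0.983], [0.025, 0.983, -0.184], [-1.0, 0.025, -0.001]]
shift [ 0.0628 -0.0026 -0.0002] roll -0.0034 deg -0.19 F [-0.7 -0.   0.7] open 0.0856
[[-0.001, -0.318, 0.948, -0.143], [1.0, 0.001, 0.001, 0.001], [-0.001, 0.948, 0.318, -0.082], [0.0, 0.0, 0.0, 1.0]] [[309.70691629   0.         320.39709595]
 [  0.         309.70691629 198.85444868]
 [  0.           0.           1.        ]]
```

View pics/w1.png

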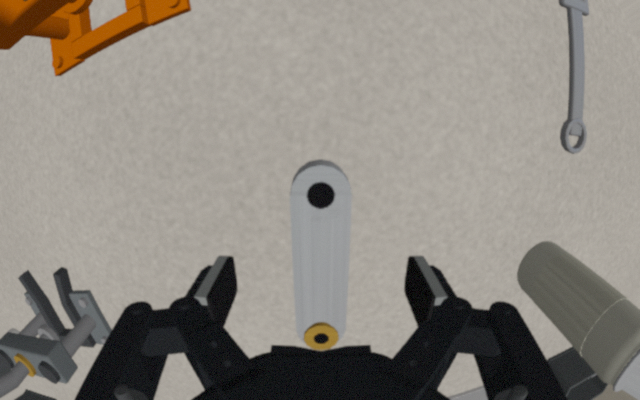

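The wrist view shows the link centred between the fingers and aligned with them: its axis is at column 320 and the pads are at 235 and 408. Its bushing end is at (320,337). I'll go down and grip.

Emit:
apply_moves([
  [0.03, -0.002, 0, -0.003, 1],
  [0.05, -0.002, 0, -0.003, 1],
  [0.06, -0.002, 0, -0.003, 1],
  [0.063, -0.002, 0, -0.003, 1],
  [0.063, -0.002, 0, -0.003, 1],
  [0.063, -0.002, 0, -0.003, -1],
  [0.063, -0.002, 0, -0.003, -1],
  [0.063, -0.002, 0, -0.003, -1],
  [0.063, -0.002, 0, -0.003, -1],
  [0.063, -0.002, 0, -0.003, -1],
  [0.063, -0.002, 0, -0.003, -1],
  [0.063, -0.002, 0, -0.003, -1],
], newtons=40)

```text
time: 5.35
ee_pos: [0.5541, 0.1358, 0.0051]
tcp_rot: [88.2, 88.5, 77.8]
wrist_force: [-0.2, 0.4, 5.7]
opening: 0.039
```

Run:
```python
from h import *
go(.553,.135,.04,-0.7)
```

```text
t 5.35 pos [0.5541 0.1358 0.0051] tooly heading 79.6 q6 23.5
R [[0.006, 0.18, 0.984], [0.025, 0.983, -0.181], [-1.0, 0.026, 0.001]]
shift [-0.0349 -0.0001 -0.0009] roll -0.1693 deg -9.7 F [-0.2  0.4  5.7] open 0.039
```

Run:
```python
from h import *
for w in((.554,.136,.06),(.52,.06,.06),(.48,-.04,.06),(.44,-.12,.06),(.44,-.1755,.06)): go(*w,-0.7)
c=dict(np.load("top0.npz"));print(world(c,397,264,.02),world(c,310,258,.088),world(c,286,258,.088))
```

```text
t 5.35 pos [0.5541 0.1358 0.0051] tooly heading 79.6 q6 23.5
R [[0.006, 0.18, 0.984], [0.025, 0.983, -0.181], [-1.0, 0.026, 0.001]]
shift [-0.0549  0.0015 -0.0001] roll -0.1693 deg -9.7 F [-0.2  0.4  5.7] open 0.039
t 5.35 pos [0.5541 0.1358 0.0051] tooly heading 79.6 q6 23.5
R [[0.006, 0.18, 0.984], [0.025, 0.983, -0.181], [-1.0, 0.026, 0.001]]
shift [-0.057  -0.0793 -0.0198] roll -0.1693 deg -9.7 F [-0.2  0.4  5.7] open 0.039
t 5.35 pos [0.5541 0.1358 0.0051] tooly heading 79.6 q6 23.5
R [[0.006, 0.18, 0.984], [0.025, 0.983, -0.181], [-1.0, 0.026, 0.001]]
shift [-0.0597 -0.1849 -0.0411] roll -0.1693 deg -9.7 F [-0.2  0.4  5.7] open 0.039
t 5.35 pos [0.5541 0.1358 0.0051] tooly heading 79.6 q6 23.5
R [[0.006, 0.18, 0.984], [0.025, 0.983, -0.181], [-1.0, 0.026, 0.001]]
shift [-0.062  -0.2707 -0.066 ] roll -0.1693 deg -9.7 F [-0.2  0.4  5.7] open 0.039
t 5.35 pos [0.5541 0.1358 0.0051] tooly heading 79.6 q6 23.5
R [[0.006, 0.18, 0.984], [0.025, 0.983, -0.181], [-1.0, 0.026, 0.001]]
shift [-0.0634 -0.3253 -0.056 ] roll -0.1693 deg -9.7 F [-0.2  0.4  5.7] open 0.039
[ 0.38038274 -0.22810058  0.02      ] [0.40244118 0.00687881 0.088     ] [0.40302215 0.06839696 0.088     ]
```

Emit:
apply_moves([
  [-0.03, 0, 0, 0, -1],
  [-0.057, -0.02, -0.005, 0, -1],
  [-0.057, -0.06, -0.015, 0, -1],
  [-0.057, -0.1, -0.024, 0, -1],
  [-0.058, -0.14, -0.032, -0.06, -1],
  [-0.06, -0.185, -0.041, -0.12, -1],
  [-0.061, -0.225, -0.055, -0.169, -1],
  [-0.062, -0.27, -0.066, -0.169, -1],
  [-0.063, -0.305, -0.06, -0.169, -1],
  [-0.063, -0.325, -0.056, -0.169, -1],
  [-0.063, -0.325, -0.056, -0.169, -1],
  [-0.063, -0.325, -0.056, -0.169, -1],
])

```text
time: 6.55
ee_pos: [0.4395, -0.1752, 0.0591]
tcp_rot: [81.3, 88.5, 80.5]
wrist_force: [0.3, 0.8, -3.2]
opening: 0.0389
```

Run:
```python
from h import *
go(.44,-.1755,.006,-0.7)
c=cams.camera("top");a=c["frame"];cv2.imwrite("pics/t2.png",cv2.resize(a[140:330,250:450],None,fx=3,fy=3))
P=pts(c);np.savez("top2.npz",**c)
```

```text
t 6.55 pos [ 0.4395 -0.1752  0.0591] tooly heading 89.21 q6 -21.8
R [[0.004, 0.014, 1.0], [0.026, 1.0, -0.014], [-1.0, 0.026, 0.004]]
shift [ 0.053  -0.0017  0.0002] roll -0.0016 deg -0.09 F [ 0.3  0.8 -3.2] open 0.0389
```

View pics/t2.png

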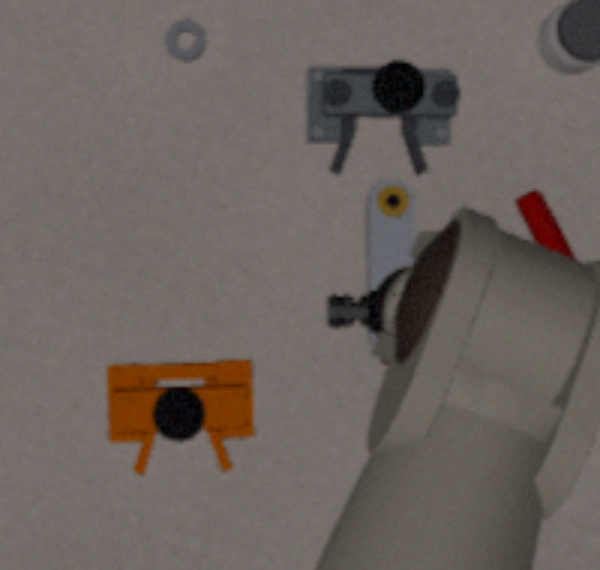

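The link is held in front of the mouth, with its bushing at crop (392,200) and the mouth at crop (378,170). I'll check its measured lateral offset before lowering.

Run:
```python
from h import *
c=dict(np.load("top2.npz"));P=pts(c)
m=(P[...,0]>.46)&(P[...,0]<.6)&(P[...,1]>-.23)&(P[...,1]<-.12)&(P[...,2]>.06)&(P[...,2]<.095)
q=P[m];print(len(q),np.round(np.percentile(q,[2,50,98],axis=0),4))
for x in(.475,.49,.505,.52):
    s=q[abs(q[:,0]-x)<.006];print(x,s[:,1].min().round(4),s[:,1].max().round(4),np.median(s[:,2]).round(4))
m=m&(P[...,2]>.0825);b=P[m&(c["frame"][...,0]<60)];print("bush",len(b),b.mean(0).round(4)); print(np.median(P[206:208,380:382].reshape(-1,3),0), q[:,0].max())
```

```text
474 [[ 0.4648 -0.1976  0.0683]
 [ 0.509  -0.1761  0.074 ]
 [ 0.5483 -0.1584  0.0848]]
0.475 -0.1949 -0.158 0.0735
0.49 -0.1976 -0.1577 0.0734
0.505 -0.1978 -0.1582 0.0732
0.52 -0.1988 -0.1584 0.0748
bush 34 [ 0.5337 -0.1762  0.084 ]
[ 0.53346025 -0.17758875  0.0810128 ] 0.5512267389115254
```

Emit:
apply_moves([
  [0.03, 0, 0, -0.001, -1],
  [0.05, -0.001, 0, -0.001, -1],
  [0.0535, -0.001, 0, -0.001, -1],
  [0.0535, -0.001, 0, -0.001, -1],
  [0.0535, -0.001, 0.015, -0.001, -1],
  [0.0535, -0.001, 0.03, -0.001, -1],
  [0.0535, -0.001, 0.04, -0.001, -1],
  [0.0535, -0.001, 0.05, -0.001, -1],
  [0.0535, -0.001, 0.06, -0.001, -1],
  [0.0535, -0.001, 0.06, -0.001, -1],
])

```text
time: 7.6
ee_pos: [0.5009, -0.175, 0.0059]
tcp_rot: [80.1, 88.5, 79.5]
wrist_force: [-0.5, -0.0, -3.7]
opening: 0.0386
```

Run:
```python
from h import *
go(.5315,-.1764,.0055,-0.7)
```

```text
t 7.6 pos [ 0.5009 -0.175   0.0059] tooly heading 89.36 q6 -19.4
R [[0.005, 0.011, 1.0], [0.026, 1.0, -0.011], [-1.0, 0.026, 0.005]]
shift [ 0.0005 -0.0011  0.0306] roll 0.0011 deg 0.06 F [-0.5 -0.  -3.7] open 0.0386
```

Emit:
apply_moves([
  [0.001, -0.001, 0.008, 0, -1],
  [0.001, -0.001, 0.016, 0, -1],
  [0.001, -0.001, 0.022, 0, -1],
  [0.001, -0.001, 0.026, 0, -1],
  [0.001, -0.001, 0.026, 0, -1],
])

```text
time: 8.1
ee_pos: [0.5276, -0.1762, 0.0049]
tcp_rot: [79.2, 88.5, 78.6]
wrist_force: [1.2, 0.3, -2.7]
opening: 0.0388
```

Emit:
apply_moves([
  [0.0005, 0, 0.002, 0, -1],
  [0.0005, 0, 0.003, 0, -1],
  [0.0005, 0, 0.003, 0, -1],
])

```text
time: 8.4
ee_pos: [0.5302, -0.1762, 0.0048]
tcp_rot: [80.3, 88.5, 79.6]
wrist_force: [-4.7, 1.2, 3.3]
opening: 0.039
```

Emit:
apply_moves([
  [0, 0, 0.001, 0, -1],
  [0, 0, 0.001, 0, -1],
])

```text
time: 8.6
ee_pos: [0.5312, -0.1762, 0.0048]
tcp_rot: [80.1, 88.5, 79.4]
wrist_force: [-2.4, 1.1, -0.9]
opening: 0.0391
```

Emit:
apply_moves([
  [0, 0, 0.001, 0, -1],
  [0, 0, 0.002, 0, -1],
  [0, 0, 0.002, 0, -1],
])

```text
time: 8.9
ee_pos: [0.5325, -0.1762, 0.0049]
tcp_rot: [83.5, 88.5, 82.8]
wrist_force: [-6.8, 1.3, 2.6]
opening: 0.0391
```

Emit:
apply_moves([
  [0, 0, 0.001, 0, -1],
  [0, 0, 0.002, 0, -1],
  [0, 0, 0.002, 0, -1],
])

```text
time: 9.2
ee_pos: [0.5325, -0.1762, 0.0048]
tcp_rot: [92.6, 88.5, 91.9]
wrist_force: [-13.6, 1.1, 7.9]
opening: 0.0389
```

The link is at the stop: the TCP no longer advances and the opposing force is 13.6 N. I'll let go.

Emit:
apply_moves([
  [0, 0, 0, 0, 0.3],
  [0, 0, 0, 0, 0.8],
  [0, 0, 0, 0, 0.8],
  [0, 0, 0, 0, 0.8],
  [-0.03, 0, 0, 0, 0.8],
  [-0.08, 0, 0, 0, 0.8],
  [-0.13, 0, 0, 0, 0.8],
  [-0.175, 0, 0, 0, -1],
  [-0.175, 0, 0, 0, -1],
  [-0.175, 0, 0, 0, -1],
  [-0.175, 0, 0, 0, -1],
])

```text
time: 10.3
ee_pos: [0.5324, -0.1806, 0.1785]
tcp_rot: [95.6, 88.5, 95.0]
wrist_force: [-0.7, 0.4, -1.1]
opening: 0.0186
```

Run:
```python
from h import *
go(.6265,-.1777,.165,-0.7)
c=cams.camera("scene");a=c["frame"];cv2.imwrite("pics/s3.png",cv2.resize(a[180:310,190:370],None,fx=4,fy=4,interpolation=cv2.INTER_CUBIC))
```

```text
t 10.3 pos [ 0.5324 -0.1806  0.1785] tooly heading 89.33 q6 -18.8
R [[-0.002, 0.012, 1.0], [0.027, 1.0, -0.012], [-1.0, 0.027, -0.003]]
shift [0.0134 0.0037 0.0941] roll 0.0005 deg 0.03 F [-0.7  0.4 -1.1] open 0.0186
```

View pics/s3.png

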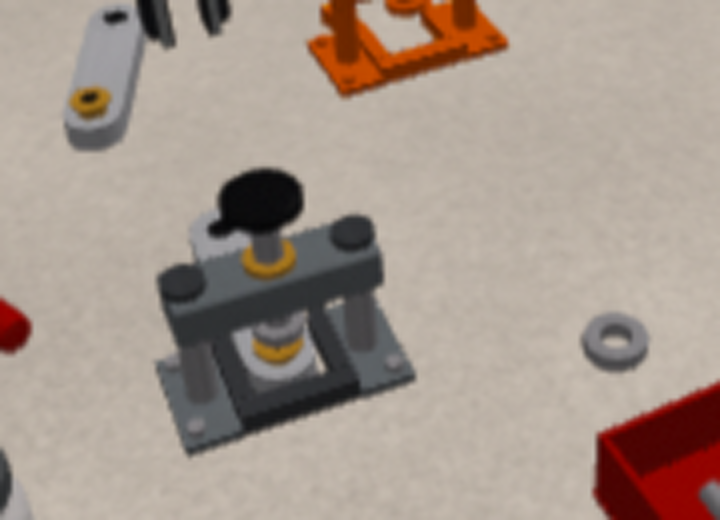

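The link sits under the ram at the stop, with the bushing at crop (277,345) directly below the foot. Next I'll move the shut fingers over the knob.

Emit:
apply_moves([
  [0, 0.004, 0.04, 0, -1],
  [0, 0.004, 0.08, 0, -1],
  [0.008, 0.004, 0.094, 0, -1],
  [0.018, 0.004, 0.094, 0, -1],
  [0.028, 0.004, 0.094, 0, -1],
  [0.032, 0.004, 0.094, 0, -1],
  [0.032, 0.004, 0.094, 0, -1],
  [0.032, 0.004, 0.094, 0, -1],
], newtons=60)

```text
time: 11.15
ee_pos: [0.6257, -0.1769, 0.1467]
tcp_rot: [95.7, 88.5, 95.0]
wrist_force: [0.4, -0.5, 0.1]
opening: 0.0
```

Run:
```python
from h import *
go(.6265,-.1777,.14,-0.7)
o=bot.get_obs();print(o["wrist_force"])
```

```text
t 11.15 pos [ 0.6257 -0.1769  0.1467] tooly heading 89.31 q6 -15.7
R [[-0.002, 0.012, 1.0], [0.027, 1.0, -0.012], [-1.0, 0.027, -0.003]]
shift [ 0.0067 -0.0009  0.0009] roll 0.0002 deg 0.01 F [ 0.4 -0.5  0.1] open 0.0
[ 0.44036279 -0.49555774  0.07884596]
```

Emit:
apply_moves([
  [0.004, 0, 0, 0, -1],
  [0.007, 0, 0, 0, -1],
  [0.008, 0, 0, 0, -1],
  [0.008, 0, 0, 0, -1],
])

```text
time: 11.55
ee_pos: [0.6256, -0.1767, 0.1387]
tcp_rot: [95.9, 88.5, 95.2]
wrist_force: [-0.1, 0.7, 1.4]
opening: 0.0002
```

Emit:
apply_moves([
  [0.0015, 0, 0, 0, -1],
  [0.0015, 0, 0, 0, -1],
])

```text
time: 11.75
ee_pos: [0.6256, -0.1767, 0.1371]
tcp_rot: [95.9, 88.5, 95.2]
wrist_force: [0.9, 0.4, 1.5]
opening: 0.0002
```

Emit:
apply_moves([
  [0.0015, 0, 0, 0, -1],
  [0.0015, 0, 0, 0, -1],
])

```text
time: 11.95
ee_pos: [0.6256, -0.1767, 0.1354]
tcp_rot: [96.1, 88.5, 95.4]
wrist_force: [0.2, -0.9, 1.1]
opening: 0.0003
```

Emit:
apply_moves([
  [0.001, 0, 0, 0, -1],
  [0.001, 0, 0, 0, -1],
])

```text
time: 12.15
ee_pos: [0.6256, -0.1767, 0.1343]
tcp_rot: [96.3, 88.5, 95.6]
wrist_force: [-0.2, -0.6, 1.8]
opening: -0.0001
```

Emit:
apply_moves([
  [0.001, 0, 0, 0, -1],
  [0.001, 0, 0, 0, -1],
])

```text
time: 12.35
ee_pos: [0.6256, -0.1767, 0.1331]
tcp_rot: [96.4, 88.5, 95.7]
wrist_force: [0.0, -0.2, 1.1]
opening: -0.0001
```

Emit:
apply_moves([
  [0.001, 0, 0, 0, -1],
  [0.001, 0, 0, 0, -1],
])

```text
time: 12.55
ee_pos: [0.6256, -0.1767, 0.132]
tcp_rot: [96.6, 88.5, 95.9]
wrist_force: [-0.4, -1.6, 1.4]
opening: 0.0
```

Run:
```python
from h import *
c=cams.camera("scene");a=c["frame"];cv2.imwrite("pics/s4.png",cv2.resize(a[200:290,220:310],None,fx=6,fy=6,interpolation=cv2.INTER_CUBIC))
o=bot.get_obs();print(o["wrist_force"],o["ee_pos"])
c0=dict(np.load("scene0.npz"))
for k in(c0,c):
    P=pts(k);m=(abs(P[...,0]-.628)<.024)&(abs(P[...,1]+.1777)<.024)&(P[...,2]>.1)&(P[...,2]<.16);z=P[m][:,2];print(len(z),np.percentile(z,[10,50,90]).round(4),np.histogram(z,np.arange(.1,.161,.004))[0])
```

```text
[-0.9586653  -0.75838446  1.53220632] [ 0.625575   -0.17669601  0.13207967]
317 [0.1121 0.1355 0.1376] [ 13   9  10   2   1   0  12  34 106 130   0   0   0   0   0]
352 [0.1222 0.13   0.1537] [  8   6   0   0   3  31  61 107  11  18  21  19  25  21  21]
```

View pics/s4.png

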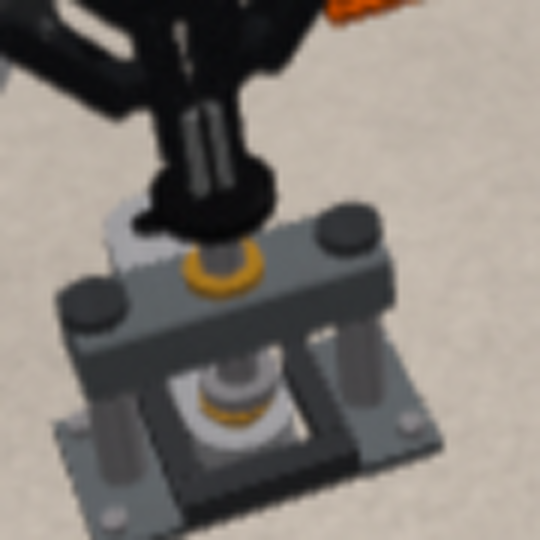

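The knob has moved down with the fingers, and the foot is just above the bushing at crop (235,390). The force reading carries an offset of about -1.4 N. I'll creep down to the first stop.

Emit:
apply_moves([
  [0.0005, 0, 0, 0, -1],
  [0.0005, 0, 0, 0, -1],
])

```text
time: 12.8
ee_pos: [0.6256, -0.1767, 0.1316]
tcp_rot: [96.4, 88.5, 95.7]
wrist_force: [-1.3, -1.0, 1.9]
opening: -0.0001
```

Emit:
apply_moves([
  [0.0005, 0, 0, 0, -1],
  [0.0005, 0, 0, 0, -1],
])

```text
time: 13.0
ee_pos: [0.6256, -0.1767, 0.131]
tcp_rot: [96.4, 88.5, 95.7]
wrist_force: [-0.4, -1.0, 0.6]
opening: 0.0002
```

Emit:
apply_moves([
  [0.0005, 0, 0, 0, -1],
  [0.0005, 0, 0, 0, -1],
])

```text
time: 13.2
ee_pos: [0.6256, -0.1767, 0.1304]
tcp_rot: [96.5, 88.5, 95.8]
wrist_force: [-0.9, -1.6, 2.0]
opening: -0.0003
```

Emit:
apply_moves([
  [0.0005, 0, 0, 0, -1],
  [0.0005, 0, 0, 0, -1],
])

```text
time: 13.4
ee_pos: [0.6256, -0.1767, 0.1299]
tcp_rot: [96.6, 88.5, 95.9]
wrist_force: [-0.5, 0.9, 1.6]
opening: 0.0002
```

Emit:
apply_moves([
  [0.0004, 0, 0, 0, -1],
  [0.0004, 0, 0, 0, -1],
])

```text
time: 13.6
ee_pos: [0.6256, -0.1767, 0.1297]
tcp_rot: [96.0, 88.5, 95.3]
wrist_force: [-1.6, -0.0, 3.4]
opening: 0.0002
```

Contact: the reading rose to 3.4 N and the advance halved. I'll hold here a little over half a second with a light extra push.

Emit:
apply_moves([
  [0.0003, 0, 0, 0, -1],
  [0.0004, 0, 0, 0, -1],
  [0.0004, 0, 0, 0, -1],
])

```text
time: 13.9
ee_pos: [0.6256, -0.1767, 0.1297]
tcp_rot: [95.1, 88.5, 94.4]
wrist_force: [-1.3, 0.3, 5.2]
opening: -0.0004
```

Emit:
apply_moves([
  [0.0003, 0, 0, 0, -1],
  [0.0003, 0, 0, 0, -1],
  [0.0003, 0, 0, 0, -1],
  [0.0003, 0, 0, 0, -1],
])

```text
time: 14.3
ee_pos: [0.6257, -0.1767, 0.1297]
tcp_rot: [94.4, 88.5, 93.7]
wrist_force: [-1.5, -1.0, 4.7]
opening: 0.0002
```

Paused for 0.7 s. Now I'll press through the fit.

Emit:
apply_moves([
  [0.001, 0, 0, 0, -1],
  [0.0015, 0, 0, 0, -1],
  [0.002, 0, 0, 0, -1],
  [0.0025, 0, 0, 0, -1],
  [0.003, 0, 0, 0, -1],
  [0.0035, 0, 0, 0, -1],
  [0.004, 0, 0, 0, -1],
  [0.0045, 0, 0, 0, -1],
  [0.005, 0, 0, 0, -1],
])

```text
time: 15.2
ee_pos: [0.6258, -0.1768, 0.1261]
tcp_rot: [91.4, 88.5, 90.7]
wrist_force: [-3.7, -0.8, 11.5]
opening: -0.0002
```

Emit:
apply_moves([
  [0.0015, 0, 0, 0, -1],
  [0.002, 0, 0, 0, -1],
  [0.0025, 0, 0, 0, -1],
  [0.003, 0, 0, 0, -1],
  [0.003, 0, 0, 0, -1],
])

```text
time: 15.7
ee_pos: [0.6258, -0.1768, 0.1243]
tcp_rot: [88.8, 88.6, 88.1]
wrist_force: [-4.1, 1.3, 10.5]
opening: 0.0002
```

Emit:
apply_moves([
  [0.0015, 0, 0, 0, -1],
  [0.002, 0, 0, 0, -1],
  [0.0023, 0, 0, 0, -1],
])

```text
time: 16.0
ee_pos: [0.6258, -0.1768, 0.1235]
tcp_rot: [85.7, 88.6, 85.0]
wrist_force: [-3.9, 0.6, 14.3]
opening: -0.0001
```

Emit:
apply_moves([
  [0.0016, 0, 0, 0, -1],
  [0.0018, 0, 0, 0, -1],
  [0.0018, 0, 0, 0, -1],
])

```text
time: 16.3
ee_pos: [0.6259, -0.1768, 0.1236]
tcp_rot: [82.0, 88.6, 81.3]
wrist_force: [-4.5, 0.9, 14.3]
opening: 0.0001
```

Emit:
apply_moves([
  [0.0018, 0, 0, 0, -1],
  [0.002, 0, 0, 0, -1],
  [0.002, 0, 0, 0, -1],
])

```text
time: 16.6
ee_pos: [0.6259, -0.1768, 0.1236]
tcp_rot: [77.7, 88.6, 77.0]
wrist_force: [-5.7, 0.3, 14.4]
opening: 0.0001
```

The reading rises while z stays at 0.1236, so the bushing is seated: 6.1 mm below the first stop. I'll bear on it with about 20 N.

Emit:
apply_moves([
  [0.0022, 0, 0, 0, -1],
  [0.0025, 0, 0, 0, -1],
  [0.0025, 0, 0, 0, -1],
])

```text
time: 16.9
ee_pos: [0.6259, -0.1768, 0.1235]
tcp_rot: [72.4, 88.6, 71.7]
wrist_force: [-6.6, 0.9, 16.8]
opening: -0.0002
```

Emit:
apply_moves([
  [0.0027, 0, 0, 0, -1],
  [0.0027, 0, 0, 0, -1],
  [0.0027, 0, 0, 0, -1],
])

```text
time: 17.2
ee_pos: [0.626, -0.1768, 0.1235]
tcp_rot: [66.7, 88.6, 66.0]
wrist_force: [-6.6, 0.6, 18.7]
opening: -0.0002
```

Emit:
apply_moves([
  [0.0027, 0, 0, 0, -1],
  [0.0027, 0, 0, 0, -1],
  [0.0027, 0, 0, 0, -1],
  [0.0027, 0, 0, 0, -1],
  [0.0027, 0, 0, 0, -1],
  [0.0027, 0, 0, 0, -1],
])

```text
time: 17.8
ee_pos: [0.626, -0.1768, 0.1235]
tcp_rot: [61.3, 88.6, 60.6]
wrist_force: [-7.3, 0.6, 19.5]
opening: 0.0
```

Held for over half a second at a reading of 19–20 N. Now I'll raise the tool smoothly and clear.

Emit:
apply_moves([
  [0, 0, 0, 0, -1],
  [-0.004, 0, 0, 0, -1],
  [-0.008, 0, 0, 0, -1],
  [-0.012, 0, 0, 0, -1],
  [-0.016, 0, 0, 0, -1],
  [-0.024, 0, 0, 0, -1],
  [-0.05, 0, 0, 0, -1],
  [-0.09, 0, 0, 0, -1],
  [-0.1, 0, -0.05, 0, -1],
  [-0.1, 0, -0.1, 0, -1],
  [-0.1, 0, -0.15, 0, -1],
  [-0.1, 0, -0.15, 0, -1],
])

```text
time: 19.0
ee_pos: [0.4699, -0.1766, 0.2225]
tcp_rot: [63.9, 88.6, 63.1]
wrist_force: [0.6, -0.4, -0.5]
opening: 0.0004
```

Run:
```python
from h import *
c0=dict(np.load("scene0.npz"));c=cams.camera("scene");a=c["frame"];cv2.imwrite("pics/s5.png",cv2.resize(a[170:310,190:370],None,fx=4,fy=4,interpolation=cv2.INTER_CUBIC))
for k in(c0,c):
    P=pts(k);m=(abs(P[...,0]-.628)<.024)&(abs(P[...,1]+.1777)<.024)&(P[...,2]>.1)&(P[...,2]<.16);z=P[m][:,2];print(len(z),np.percentile(z,[50,95]).round(4))
o=bot.get_obs();print(o["ee_pos"],o["wrist_force"],o["time"])
```

```text
317 [0.1355 0.138 ]
317 [0.1355 0.1381]
[ 0.47254863 -0.17705946  0.22285071] [ 1.34521867 -0.56447366  1.52387862] 19.05
```

View pics/s5.png

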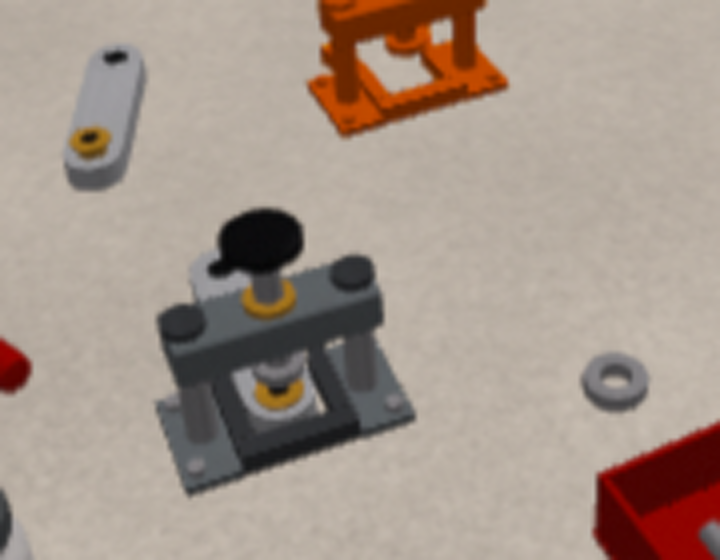

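The flange is flat on the link at crop (278,393). The ram is fully up, with its knob height matching the start, and nothing is touching the press. I'll hand in.

```bash
python3 -c "
from workcell import bot
print(bot.job_done())"
```

```text
the job is handed in; nothing more can be done
None
```

The link is in the press against the stop, its bushing is seated, and the ram is back up. I handed the job in at about 19 s of robot time; no verdict was reported.

- **Link:** I took the left-most of the two links. I slid it in until it stopped moving against 13.6 N, then let go of it.
- **First stop:** The ram foot met the bushing with the tool at z ≈ 129.7 mm. I held there for about 0.7 s and it did not move.
- **Pressing:** The bushing went down to a rigid stop at z ≈ 123.5 mm, which is about 15 mm of total ram travel as expected. I then held a force reading of about 19–20 N for about 0.6 s. That is roughly 20–21 N on the knob, because the reading runs about 1.5 N low.
- **Final check:** The last picture shows the flange flat on the link, and the knob height by depth is back to its starting value (0.1355 m). In that picture the bearing and the second link look undisturbed and nothing touches the press. I didn't check the spanner, spray can and jar in a final picture.

**Disagreements:**
- The two cameras differ by about 3 mm in x, so I relied on touch for the stop and the knob.
- The tool stayed tilted by about 1.4° after joint 6 reached its limit early on, which had no visible effect.
- While bearing down there was also a side force of about 7 N on the knob.

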